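# Index the comparator's step master to its third click and hold the dial on it

### The arm

A 6-joint arm with a two-finger parallel gripper is mounted at the origin on a cart in front of the work surface, level with it; the furniture and walls round the work are solid. World frame = base frame: x ahead of the robot, y to its left, z up, the work surface at z = 0. Lengths are in m, angles in degrees, forces in N, time in s.
With the tool pointing down it reaches from about 0.275 to 0.75 m from the base axis. Payload 10.2 kg.
Tool frame: the origin (TCP) lies between the finger pads; the fingertips stand 8 mm ahead of it and the grasp point (between the pads) lies 11 mm behind it; z points along the fingers, y is the line along which they close (so a half turn about z gives the same grasp; the last joint's range is limited). The gripper opens to 88 mm and grips with 3 to 60 N. Pads are 18 mm wide; open, the fingers measure 123 mm over their backs; the gripper's body (75 mm by 187 mm) begins 45 mm behind the grasp point.
Start: joints at [-85.279, 17.928, 85.812, -0, 76.261, -12.8], TCP at [0.158, -0.501, 0.247] pointing down, gripper open.
Joint ranges: [-168.41, 168.41], [-55.51, 124.54], [10.69, 146.95], [-70.63, 250.63], [1, 178], [-165.06, 165.06]. Speed limits (degrees/s): [136.94, 136.94, 172.46, 180, 180, 180].

### API

Orientations are given as [roll, pitch, yaw] about the fixed x, y, z axes, in that order (R = Rz(yaw) Ry(pitch) Rx(roll)).
In Python, from cell import get_obs, viewer, job_done gives the robot as it stands.
- The arm moves only by the tool apply_moves, never from a script. Its argument "deltas" is a list of rows, each a list of 7 numbers: the turn, a rotation vector about the tool's x, y, z in degrees, then the shift along the tool's x, y, z in m, then the closure, from 0 (fully open) to 1 (shut). In form: [[ax, ay, az, dx, dy, dz, grip], ...]. A call has 1 to 5 rows; each row shifts and turns the commanded pose from where the row before left it, along the tool's axes as they then stand; what a row does not reach is not made up. A row lasts 1/10 s, in which the tool goes at most 50 mm and 8.59 degrees, less where a joint would pass 70% of its speed; a pose out of reach is approached as far as the arm can. A call with a gripper value outside its range is refused whole. The fingers move at their own pace and stop on an object; "force" is the grip in N (left out, the last holds). Time passes only in rows, so rows that do not move let the fingers close. It gives the time, the measured TCP pose, the force, the opening and the grip force at its end, in the units of the state.
- get_obs(): the state, without advancing time (a new reading comes with each control period).
- viewer.get_image(name): name is "side" or "top" or "wrist"; returns a dict with "frame" (480x640x3 uint8, blue, green, red), "range_z" (480x640 float32, m along the optical axis (not along the pixel's ray), 0 where there is no reading), "mtx" (3x3 intrinsics, pixels), "pose" (4x4, takes a point from camera to world coordinates). Camera axes: x right, y down, z forward; pixel columns grow to the right and rows downward; lengths in m; the calibration is good to about 2 mm. The wrist camera is an equidistant fisheye: a pixel r from the principal point sees the ray r / f radians off the axis. A picture is of the moment at which its call begins.
- job_done(): hands the job in; it is judged then, once.
Trained networks look in the newest picture that a camera, given by its name, has taken for a name from the list of things; names that differ only in an ending like _2 or _b are one class to them, and where a whole thing is asked for, a point or a joint stands for the part that bears it (a point fixed in the world has none). Each returns a list of dicts, best first, with "p" (0 to 1); they miss things now and then, are a little off and sometimes report something else, mostly with a low value. They report only what shows in the picture. A call takes as long as a camera call.
- viewer.recognise(camera, name): "centre" ([column, row] in pixels, amid what is visible of it).
- viewer.outline_of(camera, name): "region" (480x640 bool, what is visible of it) and "centre" ([column, row] in pixels, amid what is visible of it).
- viewer.landmark_of(camera, name): "centre" ([column, row] in pixels: a listed point, or the origin of a listed thing).
The state is a dict: "t": time; "joint_pos": joint angles; "joint_vel": joint speeds; "joint_efforts": joint torques, N m; "tool_pos": TCP position; "ee_rot": TCP orientation; "wrist_force": force on the tool from outside, world axes, zero at the start; "moment": the same for the moment, N m; "grip_width": finger opening in m; "finger_force": force on a finger pad.
Only numpy, scipy, OpenCV 4.12 (cv2) and the standard library are available. Lean on these libraries where they do the work, as an engineer would, in place of code of your own. Each camera call takes 0.05 s, during which the arm holds its last target. There are 200 camera calls.

### The job

The dial comparator on the bench is to be zeroed for 14 mm wide bearings. With the fingertips push the upright lever at the front of its step slide to the left, counting the clicks, and stop when it has dropped into the third click, which brings the 14 mm step under the dial; do not run past the third click, and do not pinch the lever. Then press the pad on top of the dial head fully down until its stylus stands on that step, and finish while still holding it down; leave the bearings and other things lying round it where they are.

Things in the scene. Friction and masses are not known exactly. Their poses are not given: they have to be found in the camera images.
- comparator: Bench dial comparator, fixed: grey base 24 mm high, from x = -70 to +105 and y = -90 to +90 mm; round column (25 mm thick, top at 152 mm) at the far side; dial facing the robot. Origin on the bench straight below the dial's stylus; x from the lever to the column (away from the robot, turned up to 0.25 rad), y left as the robot sees it, z up. No part is higher than the pad.
- step_slide (a joint): Travel (m) of the step slide to the left, comparator +y. 0 to 0.020: free run (under 1 N), starts anywhere in it. Then a sprung ball gives five clicks: rests at 0.034, 0.048, 0.062 (third), 0.076, 0.090, ridges midway. The push peaks at 6 to 9 N on leaving a click, is nil at the ridge; the slide then jumps ahead of the finger into the next click. Let go before a ridge, it springs back.
- lever_grip (a point): Middle of the lever's upright grip in front of the base, 60 mm above the bench; comparator x = -95 mm, y = -20 mm + travel. Grip: a plate 18 mm wide along y (faces 9 mm either side of this point), 24 mm deep along x, 41 to 79 mm above the bench; below it a flat arm 16 mm wide, 32 to 38 mm above the bench, runs back to the slide. The dial face is 83 mm behind it.
- dial_head (a joint): Downward travel in m of the dial head: 0 up (rest), 0.014 fully down at its hard stop. A spring carries it back up: pressing takes about 3 N at the start and about 7 N just before the stop.
- pad_top (a point): Centre of the top of the black square pad (42 x 42 mm) on the dial head, to be pressed straight down. 168 mm above the bench when up, 154 mm when fully down; straight above the stylus within 1 mm. It is the highest point of the comparator.
- stylus (a joint): Upward travel in m of the dial's sprung stylus (about 1 N), 0 when it hangs free. With the head fully down it reads 0.001 on the first step, 0.003 on the second, 0.005 on the third (14 mm) step, 0.007 and 0.009 on the fourth and fifth, and turns the needle.
- land_3 (a point): Middle of the top (14 x 20 mm) of the third, 14 mm high, step of the slide, a steel bar with five steps 10, 12, 14, 16, 18 mm high in a row; 42 mm above the bench. At the third click it lies straight below the stylus.
- bearing_r: Bystander: sealed ball bearing 62 mm across, 14 mm high, lying on the comparator's base right of the column. Origin at the centre of its underside.
- bearing_l: Bystander: the same, on the base left of the column.
- bearing_s: Bystander: the same, on the bench left of the comparator.
- grease_tin: Bystander: round grease tin 63 mm across, 43 mm high, on the bench left of the comparator.
- tape_roll: Bystander: roll of tape 78 mm across, 19 mm high, left of the comparator.
- oil_can: Bystander: red oil can 88 x 68 x 182 mm with a spout, behind the comparator.
- plug_gauge: Bystander: plug gauge 35 mm across, 102 mm high, standing behind the comparator.

How it is judged (in metres and radians):
On the way, in this order (a step that is already met when the one before it is completed fails the run):
1. the lever rests in the third click, with the dial head still up (value of joint step_slide between 0.0595 and 0.0645 m and velocity of joint step_slide below 0.01 m/s and value of joint dial_head below 0.004 m), for 0.3 s.
2. the dial head is fully down with the stylus on the 14 mm step (value of joint step_slide between 0.0595 and 0.0645 m and value of joint dial_head above 0.0125 m and value of joint stylus between 0.0038 and 0.0062 m), for 0.3 s.
At the end, for the whole second after the job is handed in: The slide is in its third click (0.062 m within 2.5 mm), the dial head is held down by the fingers within 1.5 mm of its stop with more than 1 N, the stylus reads 5 mm within 1.2 mm, and the lever is no longer touched (all of step 2 and contact force between the fingers and dial_head above 1 N and contact force between the fingers and step_slide below 0.5 N); the arm keeps its last pose, push and grip.
It fails at once if the lever was pushed over the ridge past the third click (value of joint step_slide above 0.071 m).
It fails at once if the lever was pinched (contact force between the fingers and step_slide_c16 above 1 N and contact force between the fingers and step_slide_c15 above 1 N).
It fails at once if a bystander was moved or lifted (distance of any of bearing_r, bearing_l, bearing_s, grease_tin, oil_can, plug_gauge from where it was at the start of the episode above 0.02 m).
It also fails if it takes over 72 s, if anything falls off the work surface, if the arm or the gripper's body presses on something with over 40 N, if the wrist force passes 120 N, or if a joint passes its speed limit or range.

## Working session

There is one attempt and no reset: what is moved stays moved. The work goes in short steps, Python scripts to look and compute and a tool call to move; the robot and the scene stay as the last step left them, time stands still between calls to the robot, and variables do not carry over. Pictures are saved under pics/ and viewed, at most 10 in all, crops included, and the job is handed in when it is done.

Besides the shell and the picture viewer there is one more tool, called after "Request:" as name(argument=value, ...) on one line, values as JSON. apply_moves: Moves the arm, as the interface text tells. Its arguments: {"type":"object","properties":{"deltas":{"type":"array","items":{"type":"array","items":{"type":"number"}}},"force":{"type":"number"}},"required":["deltas"]}

```bash
mkdir -p pics
cat > h.py <<'E'
import numpy as np, cv2
from cell import get_obs, viewer, job_done
def back(im,c,z=None,height=None):
    K=im["mtx"];u,v=c;r=np.array([(u-K[0,2])/K[0,0],(v-K[1,2])/K[1,1],1.])
    T=im["pose"]
    if height is not None:
        d=T[:3,:3]@r; return T[:3,3]+d*(height-T[2,3])/d[2]
    if z is None:
        p=im["range_z"][int(v)-2:int(v)+3,int(u)-2:int(u)+3]; z=np.median(p[p>0])
    return (T@np.append(r*z,1))[:3]
E
python3 - <<'E'
from h import *
np.set_printoptions(precision=4,suppress=True)
o=get_obs();print(o["t"],o["tool_pos"],o["ee_rot"],o["grip_width"])
for c in("top","side"):
    im=viewer.get_image(c);cv2.imwrite(f"pics/{c}0.png",im["frame"]);print(c,im["pose"])
    for n,h in(("lever_grip",.06),("pad_top",.168),("comparator",0),("land_3",.042)):
        for d in viewer.landmark_of(c,n)[:2]:
            print(n,round(d["p"],2),np.array(d["centre"]),"depth",back(im,d["centre"]),"h",back(im,d["centre"],height=h))
E
```

```text
0.0 [ 0.158  -0.5004  0.2462] [-179.9306   -0.0166   17.5204] 0.08799170539406823
top [[ 0.0025 -0.995   0.0994  0.5488]
 [-0.9996  0.0005  0.0298  0.2027]
 [-0.0297 -0.0994 -0.9946  0.9967]
 [ 0.      0.      0.      1.    ]]
lever_grip 0.8 [350.4 339.1] depth [0.4781 0.1818 0.0773] h [0.4767 0.1814 0.06  ]
pad_top 0.7 [340.6 274.7] depth [0.5836 0.1988 0.1684] h [0.5836 0.1988 0.168 ]
comparator 0.56 [343.5 280.1] depth [0.5752 0.1943 0.169 ] h [0.5806 0.1926 0.    ]
land_3 0.74 [370.1 279.2] depth [0.5809 0.1457 0.0431] h [0.5809 0.1457 0.042 ]
side [[ 0.9497 -0.1906  0.2483  0.4122]
 [-0.313  -0.5618  0.7658 -0.4736]
 [-0.0065 -0.805  -0.5933  0.6737]
 [ 0.      0.      0.      1.    ]]
lever_grip 0.89 [235.3 326.6] depth [0.4822 0.1755 0.0673] h [0.483  0.1833 0.06  ]
lever_grip 0.6 [291.1 245.9] depth [0.5766 0.2039 0.1675] h [0.6115 0.3478 0.06  ]
pad_top 0.81 [290.3 243.7] depth [0.5767 0.2081 0.1684] h [0.5768 0.2086 0.168 ]
land_3 0.57 [308.  338.7] depth [0.5794 0.1423 0.0439] h [0.5799 0.1441 0.042 ]
```

View pics/top0.png

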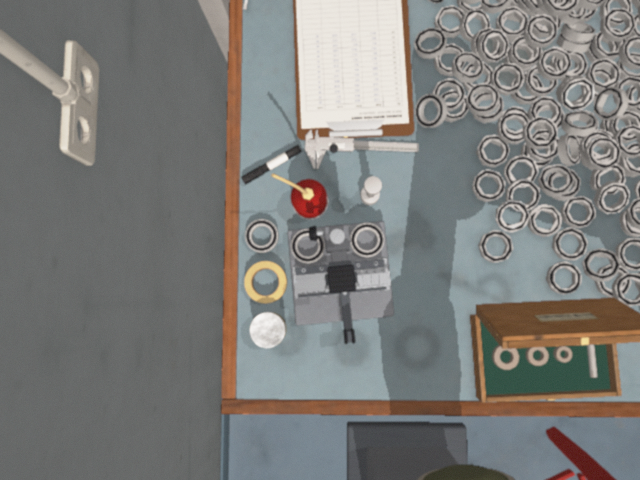

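View pics/side0.png

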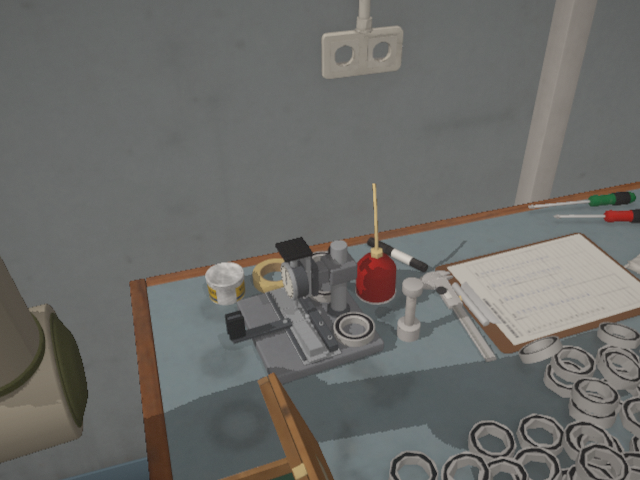

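Run:
```python
from h import *
np.set_printoptions(precision=4,suppress=True)
im=viewer.get_image("top");K=im["mtx"];T=im["pose"]
v,u=np.mgrid[0:480,0:640];z=im["range_z"]
P=np.stack([(u-K[0,2])/K[0,0]*z,(v-K[1,2])/K[1,1]*z,z],-1)@T[:3,:3].T+T[:3,3]
b=lambda a,l,h:(a>l)&(a<h)
def rect(m,n):
    q=P[m][:,:2]; r=cv2.minAreaRect((q*1000).astype(np.float32)); print(n,len(q),q.mean(0),r,np.median(P[m][:,2]))
rect(b(P[...,2],.160,.176)&(np.hypot(P[...,0]-.58,P[...,1]-.2)<.045),"pad")
m=b(P[...,2],.072,.085)&(np.hypot(P[...,0]-.48,P[...,1]-.18)<.035); rect(m,"grip")
m=b(P[...,2],.020,.028)&(np.hypot(P[...,0]-.58,P[...,1]-.2)<.15); rect(m,"base")
for n in("grease_tin","tape_roll","bearing_s","oil_can"):
    for d in viewer.recognise("top",n)[:1]: print(n,d["p"],back(im,d["centre"]))
```

```text
pad 726 [0.5783 0.1976] ((578.4754028320312, 197.62242126464844), (41.8917350769043, 41.93491744995117), 5.848284721374512) 0.16880719034295905
grip 145 [0.4837 0.1837] ((483.79278564453125, 183.55470275878906), (23.25917625427246, 18.872177124023438), 4.9509100914001465) 0.07860625405443156
base 4589 [0.5764 0.2081] ((614.697998046875, 231.21173095703125), (220.2577667236328, 240.10641479492188), 5.470581531524658) 0.024815570114949947
grease_tin 0.84 [0.4936 0.3296 0.0429]
tape_roll 0.73 [0.5658 0.1672 0.0343]
bearing_s 0.82 [0.6519 0.361  0.0127]
oil_can 0.56 [0.7189 0.2535 0.0838]
```

Top view: pad at about (341,278), lever at (349,335), tins and tape left of the base (col 245–290). The side view agrees. The wooden case at cols 475–640 may lie near my path. The pad (42×42 at z 0.168) and the grip (23×19 at z 0.079) match the given sizes. Comparator yaw is about 5.5°, with lever travel about 15 mm.

```bash
cat >> h.py <<'E'
PAD=np.array([.5785,.1976]);YAW=np.radians(5.5)
Rc=np.array([[np.cos(YAW),-np.sin(YAW)],[np.sin(YAW),np.cos(YAW)]])
def comp(p): return Rc.T@(np.asarray(p)[:2]-PAD)
def cloud(im):
    K=im["mtx"];T=im["pose"];v,u=np.mgrid[0:480,0:640];z=im["range_z"]
    return np.stack([(u-K[0,2])/K[0,0]*z,(v-K[1,2])/K[1,1]*z,z],-1)@T[:3,:3].T+T[:3,3]
def tooldelta(c,z):   # to comparator point c (m), height z, in tool axes
    from scipy.spatial.transform import Rotation as R
    o=get_obs();A=R.from_euler("xyz",o["ee_rot"],degrees=True)
    w=np.append(PAD+Rc@np.array(c),z)-np.array(o["tool_pos"]);return A.inv().apply(w)
E
python3 - <<'E'
from h import *
np.set_printoptions(precision=4,suppress=True)
P=cloud(viewer.get_image("top"))
for x0 in np.arange(.3,.6,.05):
  print(round(x0,2),[round(float(P[(P[...,0]>x0)&(P[...,0]<x0+.05)&(P[...,1]>y)&(P[...,1]<y+.05)][:,2].max(initial=0)),3) for y in np.arange(-.3,.3,.05)])
print(tooldelta([-.097,-.055],.24), get_obs()["joint_pos"])
E
```

```text
0.3 [0.005, 0.006, 0.004, 0.005, 0.006, 0.234, 0.239, 0.23, 0.005, 0.006, 0.005, 0.004]
0.35 [0.047, 0.047, 0.05, 0.05, 0.048, 0.049, 0.007, 0.007, 0.007, 0.007, 0.007, 0.006]
0.4 [0.048, 0.042, 0.043, 0.043, 0.045, 0.047, 0.006, 0.006, 0.006, 0.007, 0.007, 0.006]
0.45 [0.047, 0.195, 0.196, 0.196, 0.197, 0.196, 0.007, 0.007, 0.006, 0.083, 0.007, 0.049]
0.5 [0.169, 0.196, 0.196, 0.191, 0.181, 0.174, 0.007, 0.006, 0.03, 0.044, 0.997, 0.044]
0.55 [0.059, 0.029, 0.019, 0.006, 0.006, 0.006, 0.005, 0.007, 0.05, 0.174, 0.173, 0.046]
[ 0.5048 -0.5057  0.0067] [-85.2799  17.9294  85.8122  -0.0014  76.2599 -12.799 ]
```

Request:
apply_moves(deltas=[[0,0,6,0,0,0,1],[0,0,6,0,0,0,1],[0,0,0,0.0194,-0.0306,0,1],[0,0,0,0.0194,-0.0306,0,1],[0,0,0,0.0194,-0.0306,0,1]], force=20)

```text
t: 1.3
tool_pos: [0.2075, -0.4025, 0.2466]
ee_rot: [-180.0, -0.0, 5.5]
wrist_force: [0.6, -1.1, -0.3]
grip_width: 0.05
finger_force: 0.0
```

Request:
apply_moves(deltas=[[0,0,0,0.0194,-0.0306,0,1],[0,0,0,0.0194,-0.0306,0,1],[0,0,0,0.0194,-0.0306,0,1],[0,0,0,0.0194,-0.0306,0,1],[0,0,0,0.0194,-0.0306,0,1]])

```text
t: 1.8
tool_pos: [0.2894, -0.2407, 0.2469]
ee_rot: [180.0, -0.0, 5.5]
wrist_force: [0.3, -0.3, -0.7]
grip_width: 0.0102
finger_force: 0.0
```

Request:
apply_moves(deltas=[[0,0,0,0.0194,-0.0306,0,1],[0,0,0,0.0194,-0.0306,0,1],[0,0,0,0.0194,-0.0306,0,1],[0,0,0,0.0194,-0.0306,0,1],[0,0,0,0.0194,-0.0306,0,1]])

```text
t: 2.3
tool_pos: [0.3713, -0.079, 0.247]
ee_rot: [180.0, -0.0, 5.5]
wrist_force: [0.4, -1.0, -1.0]
grip_width: 0.0004
finger_force: 0.0
```

Request:
apply_moves(deltas=[[0,0,0,0.0194,-0.0306,0,1],[0,0,0,0.0194,-0.0306,0,1],[0,0,0,0.0194,-0.0306,0,1],[0,0,0,0.0194,-0.0306,0,1],[0,0,0,0,0,0,1]])

```text
t: 2.8
tool_pos: [0.4371, 0.0516, 0.2466]
ee_rot: [-180.0, -0.0, 5.8]
wrist_force: [-0.3, -0.6, -0.2]
grip_width: 0.0003
finger_force: 0.0
```

Run:
```python
from h import *
np.set_printoptions(precision=4,suppress=True)
o=get_obs();print(o["t"],o["tool_pos"],o["ee_rot"],o["grip_width"],o["wrist_force"],o["joint_pos"],comp(o["tool_pos"]))
print(tooldelta([-.097,-.042],.055))
im=viewer.get_image("wrist");cv2.imwrite("pics/w1.png",im["frame"])
```

```text
2.8 [0.4371 0.0516 0.2466] [-179.9671   -0.0159    5.7502] 0.00025835222562089913 [-0.3372 -0.5898 -0.2427] [-8.6145  7.1146 99.3921  0.0373 73.4861 75.6247] [-0.1548 -0.1318]
[ 0.0581 -0.0894  0.1917]
```

View pics/w1.png

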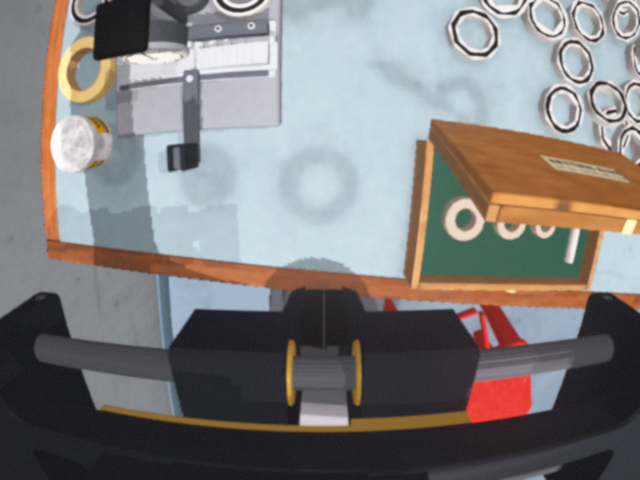

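The wrist view shows the lever at (182,157), the case clear at right, and the fingers closed into a narrow tip at (322,310).

Request:
apply_moves(deltas=[[0,0,0.2,0.0194,-0.0298,0,1],[0,0,0,0.0194,-0.0298,0,1],[0,0,0,0.0194,-0.0298,0.02,1],[0,0,0,0,0,0.03,1],[0,0,0,0,0,0,1]])

```text
t: 3.35
tool_pos: [0.4842, 0.1427, 0.1937]
ee_rot: [180.0, 0.4, 5.3]
wrist_force: [-0.8, -0.6, -0.1]
grip_width: 0.0005
finger_force: 0.0
```

Run:
```python
from h import *
np.set_printoptions(precision=4,suppress=True)
o=get_obs();print(o["t"],o["tool_pos"],o["ee_rot"],o["wrist_force"],comp(o["tool_pos"]))
print(tooldelta([-.097,-.042],.055))
im=viewer.get_image("wrist");T=im["pose"];print("cam rel tool: comp",comp(T[:3,3])-comp(o["tool_pos"]),T[2,3]-o["tool_pos"][2])
im=viewer.get_image("side");cv2.imwrite("pics/s2.png",im["frame"][150:450,100:500])
```

```text
3.35 [0.4842 0.1427 0.1937] [179.9983   0.394    5.3231] [-0.7893 -0.6277 -0.09  ] [-0.0991 -0.0456]
[ 0.0031 -0.0036  0.1387]
cam rel tool: comp [0.0737 0.    ] 0.1383379768844199
```

View pics/s2.png

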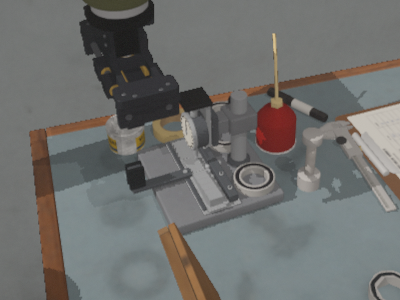

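Request:
apply_moves(deltas=[[0,0,0,0,0,0.025,1],[0,0,0,0,0,0.025,1],[0,0,0,0,0,0.025,1],[0,0,0,0,0,0.025,1],[0,0,0,0,0,0,1]])

```text
t: 3.95
tool_pos: [0.4852, 0.1423, 0.0961]
ee_rot: [-180.0, 0.2, 5.2]
wrist_force: [-0.7, -0.4, 0.6]
grip_width: 0.0003
finger_force: 0.0
```

Run:
```python
from h import *
np.set_printoptions(precision=4,suppress=True)
o=get_obs();print(o["t"],o["tool_pos"],o["ee_rot"],o["wrist_force"],comp(o["tool_pos"]))
print(tooldelta([-.1,-.04],.064))
```

```text
3.95 [0.4852 0.1423 0.0961] [-179.9988    0.1567    5.2412] [-0.7217 -0.4114  0.6115] [-0.0982 -0.0461]
[-0.0018 -0.0061  0.0321]
```

Request:
apply_moves(deltas=[[0,0,0,-0.002,0,0.016,1],[0,0,-0.3,0,0,0.016,1],[0,0,0,0,-0.004,0,1],[0,0,0,0,-0.004,0,1],[0,0,0,0,0,0,1]])

```text
t: 4.45
tool_pos: [0.4839, 0.1515, 0.0664]
ee_rot: [180.0, -0.2, 5.6]
wrist_force: [-0.2, 0.3, 0.3]
grip_width: 0.0002
finger_force: 0.0
```

```bash
cat > st.py <<'E'
from h import *
np.set_printoptions(precision=4,suppress=True)
o=get_obs();c=comp(o["tool_pos"]);f=Rc.T@np.array(o["wrist_force"])[:2]
print("t",o["t"],"comp",c,"z",o["tool_pos"][2],"F(comp)",f,o["wrist_force"][2],"rot",np.array(o["ee_rot"]))
def lever(v=True):
    im=viewer.get_image("side")
    for n in("lever_grip","land_3"):
        for d in viewer.landmark_of("side",n)[:1]: print(n,round(d["p"],2),np.array(d["centre"]),comp(back(im,d["centre"],height=.06 if n[1]=="e" else .042)))
    return im
im=lever()
E
python3 st.py
```

```text
t 4.45 comp [-0.0986 -0.0368] z 0.06642999628666546 F(comp) [-0.167   0.3661] 0.2508007599075799 rot [180.      -0.1537   5.634 ]
land_3 0.96 [308.6 337.3] [-0.0019 -0.0511]
```

Request:
apply_moves(deltas=[[0,0,0,0,-0.002,0.002,1],[0,0,0,0,-0.002,0,1],[0,0,0,0,-0.002,0,1],[0,0,0,0,-0.002,0,1],[0,0,0,0,-0.002,0,1]])

```text
t: 5.1
tool_pos: [0.482, 0.1612, 0.0627]
ee_rot: [180.0, 0.0, 5.6]
wrist_force: [0.2, -0.5, -0.2]
grip_width: 0.0004
finger_force: 0.2
```

```bash
cat >> st.py <<'E'
cv2.imwrite(f"pics/s_{o['t']:.2f}.png",cv2.resize(im["frame"][200:400,170:400],None,fx=3,fy=3))
P=cloud(viewer.get_image("top"));Q=(P[...,:2]-PAD)@Rc
m=(np.abs(Q[...,0]+.09)<.025)&(Q[...,1]>-.03)&(Q[...,1]<.08)&(np.abs(P[...,2]-.079)<.004)
if m.sum()>15: print("grip top",m.sum(),Q[m].min(0),Q[m].max(0))
E
python3 st.py; ls pics
```

```text
t 5.1 comp [-0.0995 -0.0269] z 0.06272082765046472 F(comp) [ 0.1266 -0.4995] -0.19364491893556526 rot [179.9969   0.0017   5.6272]
land_3 0.71 [306.5 333.1] [-0.0014 -0.0418]
s2.png
s_5.10.png
side0.png
top0.png
w1.png
```

View pics/s_5.10.png

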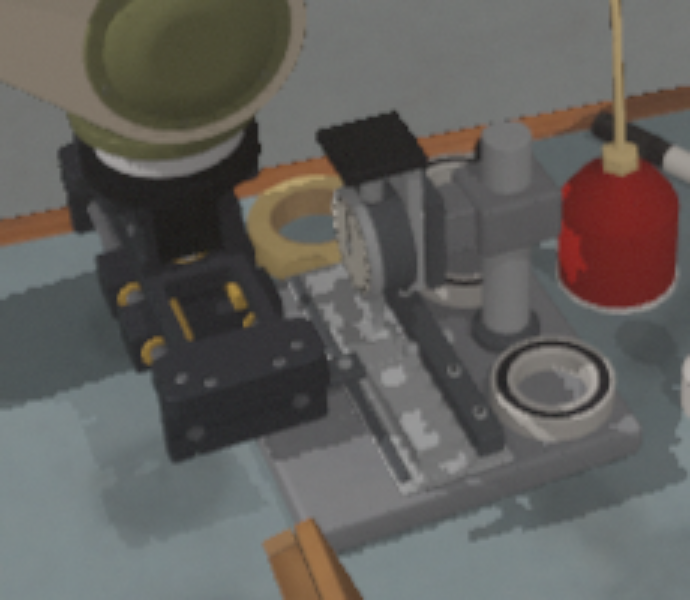

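The gripper hides the lever, but the slide is visible and its third step has moved left. Landmark travel (about 20 mm) matches my contact estimate: s ≈ TCP y + 46.5 mm.

Request:
apply_moves(deltas=[[0,0,0,0,-0.0015,0,1],[0,0,0,0,-0.0015,0,1],[0,0,0,0,-0.0015,0,1]])

```text
t: 5.6
tool_pos: [0.4816, 0.1655, 0.0627]
ee_rot: [180.0, 0.0, 5.6]
wrist_force: [-0.2, -5.1, -0.8]
grip_width: 0.0005
finger_force: 2.5
```

Request:
apply_moves(deltas=[[0,0,0,0,-0.0015,0,1],[0,0,0,0,-0.0015,0,1],[0,0,0,0,-0.0015,0,1]])

```text
t: 5.9
tool_pos: [0.4812, 0.1698, 0.0627]
ee_rot: [180.0, 0.0, 5.6]
wrist_force: [0.3, -2.9, 0.3]
grip_width: 0.0005
finger_force: 1.4
```

Request:
apply_moves(deltas=[[0,0,0,0,-0.0015,0,1],[0,0,0,0,-0.0015,0,1]])

```text
t: 6.1
tool_pos: [0.4809, 0.1733, 0.0627]
ee_rot: [-180.0, -0.0, 5.6]
wrist_force: [0.6, -0.7, 0.3]
grip_width: 0.0003
finger_force: 0.0
```

```bash
python3 st.py
```

```text
t 6.1 comp [-0.0995 -0.0148] z 0.06273368554266504 F(comp) [ 0.5147 -0.7272] 0.3090277521462335 rot [-179.9799   -0.0044    5.6146]
land_3 0.92 [303.3 330.3] [-0.0035 -0.0345]
```

First click done: 5.1 N peak, then a drop to 0. Expect the next ridges near TCP y = −3.5 and +10.5 mm.

Request:
apply_moves(deltas=[[0,0,0,0,-0.0015,0,1],[0,0,0,0,-0.0015,0,1],[0,0,0,0,-0.0015,0,1],[0,0,0,0,-0.0015,0,1]])

```text
t: 6.7
tool_pos: [0.4803, 0.1791, 0.0627]
ee_rot: [180.0, 0.0, 5.6]
wrist_force: [0.3, -1.6, 0.4]
grip_width: 0.0002
finger_force: 1.2
```

Request:
apply_moves(deltas=[[0,0,0,0,-0.0015,0,1],[0,0,0,0,-0.001,0,1]])

```text
t: 6.9
tool_pos: [0.4801, 0.1808, 0.0627]
ee_rot: [179.9, 0.0, 5.6]
wrist_force: [0.1, -6.2, 0.8]
grip_width: 0.0007
finger_force: 3.2
```

Request:
apply_moves(deltas=[[0,0,0,0,-0.001,0,1],[0,0,0,0,-0.001,0,1]])

```text
t: 7.1
tool_pos: [0.4799, 0.1831, 0.0627]
ee_rot: [180.0, 0.0, 5.6]
wrist_force: [0.3, -3.5, 0.4]
grip_width: 0.0008
finger_force: 1.6
```

```bash
python3 st.py
```

```text
t 7.1 comp [-0.0996 -0.005 ] z 0.06271116371639637 F(comp) [-0.0298 -3.4882] 0.4189889007969822 rot [179.9631   0.0124   5.6208]
land_3 0.92 [303.5 326.8] [-0.0005 -0.0277]
```

Request:
apply_moves(deltas=[[0,0,0,0,-0.001,0,1],[0,0,0,0,-0.001,0,1]])

```text
t: 7.5
tool_pos: [0.4796, 0.1856, 0.0627]
ee_rot: [-180.0, 0.0, 5.6]
wrist_force: [-1.0, -2.3, -0.8]
grip_width: 0.0005
finger_force: 0.4
```

Request:
apply_moves(deltas=[[0,0,0,0,-0.001,0,1],[0,0,0,0,0,0,1]])

```text
t: 7.7
tool_pos: [0.4796, 0.1868, 0.0627]
ee_rot: [-180.0, -0.0, 5.6]
wrist_force: [-0.0, 0.3, -0.0]
grip_width: 0.0002
finger_force: 0.0
```

```bash
python3 st.py
```

```text
t 7.7 comp [-0.0995 -0.0013] z 0.06274370083012404 F(comp) [-0.0111  0.3151] -0.013929424639263183 rot [-179.9811   -0.0133    5.6282]
lever_grip 0.36 [371.6 287.8] [ 0.1216 -0.0079]
land_3 0.67 [297.7 332.5] [-0.0127 -0.0354]
```

Second click. Next contact near y = +4 mm and the ridge near +12.

Request:
apply_moves(deltas=[[0,0,0,0,-0.0015,0,1],[0,0,0,0,-0.0015,0,1],[0,0,0,0,-0.0015,0,1],[0,0,0,0,-0.001,0,1],[0,0,0,0,-0.001,0,1]])

```text
t: 8.4
tool_pos: [0.4789, 0.193, 0.0627]
ee_rot: [180.0, 0.0, 5.6]
wrist_force: [-0.1, -1.7, -0.1]
grip_width: 0.0005
finger_force: 1.0
```

Request:
apply_moves(deltas=[[0,0,0,0,-0.001,0,1],[0,0,0,0,-0.001,0,1]])

```text
t: 8.6
tool_pos: [0.4788, 0.1942, 0.0627]
ee_rot: [179.9, 0.0, 5.6]
wrist_force: [-0.8, -7.6, 1.4]
grip_width: 0.0004
finger_force: 3.9
```

Request:
apply_moves(deltas=[[0,0,0,0,-0.001,0,1],[0,0,0,0,-0.001,0,1]])

```text
t: 8.8
tool_pos: [0.4785, 0.1964, 0.0627]
ee_rot: [179.9, 0.0, 5.6]
wrist_force: [0.0, -3.6, 0.4]
grip_width: 0.0006
finger_force: 2.0
```

```bash
python3 st.py
```

```text
t 8.8 comp [-0.0996  0.0084] z 0.06269645547259314 F(comp) [-0.3206 -3.5675] 0.44867212574165893 rot [179.9499   0.0242   5.6176]
land_3 0.78 [300.1 322.3] [-0.0015 -0.0167]
```

Request:
apply_moves(deltas=[[0,0,0,0,-0.001,0,1],[0,0,0,0,-0.001,0,1]])

```text
t: 9.2
tool_pos: [0.4783, 0.199, 0.0627]
ee_rot: [-180.0, 0.0, 5.6]
wrist_force: [-0.7, -1.3, -0.0]
grip_width: 0.0006
finger_force: 0.7
```

Request:
apply_moves(deltas=[[0,0,0,0,-0.001,0,1],[0,0,0,0,0,0,1]])

```text
t: 9.4
tool_pos: [0.4782, 0.2003, 0.0627]
ee_rot: [-180.0, -0.0, 5.6]
wrist_force: [0.1, -1.2, -0.1]
grip_width: 0.0005
finger_force: 0.0
```

```bash
python3 st.py
```

```text
t 9.4 comp [-0.0996  0.0123] z 0.06274613033364118 F(comp) [-0.0284 -1.1544] -0.11441847349746585 rot [-179.976    -0.0127    5.6289]
land_3 0.8 [296.2 320.8] [-0.0056 -0.0113]
```

Finger force has dropped to 0, so it should be in the third click. I'll back off, rise and check.

Request:
apply_moves(deltas=[[0,0,0,0,0.006,0,1],[0,0,0,0,0.008,0,1],[0,0,0,0,0,-0.03,1],[0,0,0,0,0,-0.045,1],[0,0,0,0,0,-0.045,1]])

```text
t: 10.1
tool_pos: [0.4793, 0.1851, 0.184]
ee_rot: [180.0, 0.1, 5.6]
wrist_force: [1.3, -0.6, 0.1]
grip_width: 0.0006
finger_force: 0.0
```

Request:
apply_moves(deltas=[[0,0,0,0,0,-0.03,1],[0,0,0,-0.02,0.04,0,1],[0,0,0,-0.02,0.04,0,1],[0,0,0,0,0,0,1]])

```text
t: 10.5
tool_pos: [0.4465, 0.099, 0.2129]
ee_rot: [180.0, 0.0, 5.4]
wrist_force: [1.8, -0.5, -0.2]
grip_width: 0.0006
finger_force: 0.0
```

Run:
```python
import st
from st import *
im=viewer.get_image("side");P=cloud(im);Q=(P[...,:2]-PAD)@Rc
for n in("side","top"):
    i=viewer.get_image(n)
    for d in viewer.landmark_of(n,"lever_grip")[:2]:print(n,d["p"],d["centre"],comp(back(i,d["centre"],height=.06)))
    for d in viewer.landmark_of(n,"pad_top")[:1]:print(n,d["p"],d["centre"],comp(back(i,d["centre"],height=.168)))
m=(np.abs(Q[...,0]+.095)<.02)&(Q[...,1]>-.03)&(Q[...,1]<.09)&(np.abs(P[...,2]-.079)<.005)
if m.sum():print("side grip top",m.sum(),np.percentile(Q[m],[2,50,98],axis=0))
```

```text
t 10.5 comp [-0.1408 -0.0855] z 0.21292199361470293 F(comp) [ 1.7009 -0.6618] -0.1583756712531472 rot [179.9579   0.0166   5.3879]
lever_grip 0.81 [227.8 307.4] [-0.0946  0.0394]
land_3 0.6 [296.8 316.1] [-0.001 -0.002]
grip top 139 [-0.1076  0.0322] [-0.0842  0.0513]
side 0.73 [291.2, 245.0] [-0.0006  0.0077]
top 0.86 [323.3, 340.4] [-0.1008  0.0406]
top 0.41 [371.0, 199.3] [ 0.1377 -0.0669]
top 0.62 [341.4, 277.3] [ 0.0011 -0.0001]
side grip top 163 [[-0.1082  0.0323]
 [-0.0971  0.0413]
 [-0.0855  0.0519]]
```

Grip top spans y 32–51 mm in both cameras, so its centre is 42 mm and the travel is 62 mm: third click confirmed. Now over the pad.

Request:
apply_moves(deltas=[[0,0,0,0.028,-0.017,0,1],[0,0,0,0.028,-0.017,0,1],[0,0,0,0.028,-0.017,0,1],[0,0,0,0.028,-0.017,0,1],[0,0,0,0.028,-0.017,0,1]])

```text
t: 11.55
tool_pos: [0.5795, 0.2018, 0.2125]
ee_rot: [180.0, 0.0, 5.6]
wrist_force: [-0.8, -0.0, 0.8]
grip_width: 0.0
finger_force: 0.0
```

Request:
apply_moves(deltas=[[0,0,0,0,0,0.015,1],[0,0,0,0,0,0.01,1],[0,0,0,0,0,0,1]])

```text
t: 11.85
tool_pos: [0.5777, 0.2005, 0.186]
ee_rot: [180.0, 0.2, 5.6]
wrist_force: [-0.6, 0.7, -0.0]
grip_width: 0.0006
finger_force: 0.0
```

```bash
python3 st.py; python3 -c "
from h import *
print(tooldelta([0,0],.176))"
```

```text
t 11.85 comp [-0.0005  0.003 ] z 0.18603772306148056 F(comp) [-0.5538  0.8057] -0.019251883453856394 rot [179.9902   0.201    5.6211]
lever_grip 0.88 [225.3 303.9] [-0.0958  0.0485]
land_3 0.66 [297.8 318.8] [-0.0018 -0.0082]
grip top 135 [-0.1078  0.0324] [-0.084   0.0513]
[-0.00050685  0.00287971  0.01262355]
```

Request:
apply_moves(deltas=[[0,0,0,0,0.003,0.004,1],[0,0,0,0,0,0.004,1],[0,0,0,0,0,0.004,1],[0,0,0,0,0,0.003,1],[0,0,0,0,0,0,1]])

```text
t: 12.55
tool_pos: [0.579, 0.1975, 0.1726]
ee_rot: [180.0, 0.0, 5.6]
wrist_force: [-0.9, -2.1, 3.5]
grip_width: 0.0005
finger_force: 1.6
```

Request:
apply_moves(deltas=[[0,0,0,0,0,0.002,1],[0,0,0,0,0,0.002,1],[0,0,0,0,0,0,1]])

```text
t: 12.85
tool_pos: [0.579, 0.1976, 0.1687]
ee_rot: [180.0, -0.0, 5.6]
wrist_force: [-1.0, -2.4, 2.3]
grip_width: 0.0004
finger_force: 2.1
```

Request:
apply_moves(deltas=[[0,0,0,0,0,0.002,1],[0,0,0,0,0,0.001,1],[0,0,0,0,0,0,1]])

```text
t: 13.15
tool_pos: [0.579, 0.1976, 0.1659]
ee_rot: [180.0, -0.0, 5.6]
wrist_force: [-1.3, -3.1, 6.9]
grip_width: 0.0004
finger_force: 3.0
```

Request:
apply_moves(deltas=[[0,0,0,0,0,0.002,1],[0,0,0,0,0,0.001,1],[0,0,0,0,0,0,1]])

```text
t: 13.45
tool_pos: [0.579, 0.1976, 0.163]
ee_rot: [180.0, -0.0, 5.6]
wrist_force: [-1.7, -3.2, 7.2]
grip_width: 0.0003
finger_force: 3.4
```

Request:
apply_moves(deltas=[[0,0,0,0,0,0.001,1],[0,0,0,0,0,0,1]])

```text
t: 13.65
tool_pos: [0.579, 0.1976, 0.1624]
ee_rot: [180.0, -0.0, 5.6]
wrist_force: [-3.7, -3.7, 8.9]
grip_width: 0.0007
finger_force: 4.4
```

```bash
python3 st.py
```

```text
t 13.65 comp [ 0.0006 -0.    ] z 0.1624479756336104 F(comp) [-4.0798 -3.3536] 8.898427841556883 rot [179.9857  -0.0426   5.6206]
lever_grip 0.76 [227.  303.5] [-0.0932  0.0483]
land_3 0.66 [301.2 317.4] [ 0.004  -0.0074]
grip top 111 [-0.1029  0.0329] [-0.084   0.0509]
```

Request:
apply_moves(deltas=[[0,0,0,0,0,0.0005,1],[0,0,0,0,0,0,1],[0,0,0,0,0,0,1]])

```text
t: 14.15
tool_pos: [0.5791, 0.1976, 0.1624]
ee_rot: [180.0, -0.1, 5.6]
wrist_force: [-3.5, -4.3, 11.7]
grip_width: 0.0008
finger_force: 5.9
```

Request:
apply_moves(deltas=[[0,0,0,0,0,0.0005,1],[0,0,0,0,0,0,1],[0,0,0,0,0,0,1]])

```text
t: 14.45
tool_pos: [0.5791, 0.1976, 0.1624]
ee_rot: [180.0, -0.1, 5.6]
wrist_force: [-5.9, -4.3, 15.6]
grip_width: 0.0004
finger_force: 7.5
```

The head is on its hard stop: z stays at 0.1624 while the force rises to 15.6 N, and the lever still reads 42 mm. Holding briefly, then handing in.

Request:
apply_moves(deltas=[[0,0,0,0,0,0,1],[0,0,0,0,0,0,1],[0,0,0,0,0,0,1],[0,0,0,0,0,0,1]])

```text
t: 14.85
tool_pos: [0.5791, 0.1977, 0.1624]
ee_rot: [180.0, -0.1, 5.6]
wrist_force: [-5.5, -3.0, 15.3]
grip_width: 0.0003
finger_force: 7.5
```

```bash
python3 st.py; python3 -c "
from h import *
print(job_done())"
```

```text
t 14.85 comp [ 0.0006 -0.    ] z 0.16237603061953773 F(comp) [-5.7574 -2.4915] 15.334865003030572 rot [179.9826  -0.0794   5.6302]
lever_grip 0.81 [225.6 307.4] [-0.0976  0.0407]
land_3 0.94 [296.3 317.2] [-0.0026 -0.004 ]
grip top 112 [-0.103   0.0325] [-0.0841  0.051 ]
the job is handed in; nothing more can be done
None
```

I handed the job in at 14.9 s with the lever at 62 mm travel (third click) and untouched, and the dial head held on its hard stop with about 15 N; the hand-in returned no verdict, and I did not read the stylus directly.

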